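Press-test three emergency stops and sort them by the force of their click

ROBOT

A 7-joint arm with a two-finger parallel gripper is mounted at the origin on the work surface. World frame = base frame: x ahead of the robot, y to its left, z up, the work surface at z = 0. Lengths are in m, angles in rad, forces in N, time in s.
With the tool pointing down it reaches from about 0.4 to 0.9 m from the base axis. Payload 5.5 kg.
Tool frame: the origin (TCP) lies on the centre line of the jaws, within the pads' length; the fingertips stand 14 mm ahead of it and the grasp point (between the pads) lies 5 mm behind it (ctrl.tip_reach is the distance from the TCP to the fingertips, in m); z points along the fingers, x is the direction in which the jaws open and shut, and the axes are right-handed (so a half turn about z gives the same grasp; the last joint's range is limited). The gripper opens to 92 mm and grips with 3 to 60 N. Pads are 19 mm wide; open, the fingers measure 130 mm over their backs; the gripper's body (75 mm by 190 mm) begins 47 mm behind the grasp point.
Start: joints at [1.49, 0.501, -0.427, 1.55, 0.221, 1.138, -0.21], TCP at [0.219, -0.612, 0.241] pointing down, gripper open.
Joint ranges: [-2.88, 2.88], [-0.31, 2.03], [-1.54, 1.56], [0.2, 2.42], [-1.41, 4.55], [0.19, 2.02], [-2.57, 2.57]. Speed limits (rad/s): [2.57, 2.57, 3.14, 3.14, 3.14, 3.14, 3.14].

INTERFACE

Orientations are given as [roll, pitch, yaw] about the fixed x, y, z axes, in that order (R = Rz(yaw) Ry(pitch) Rx(roll)).
In Python, from workcell import ctrl gives the robot as it stands.
- The arm moves only by the tool play_rows, never from a script. Its arguments are lists of equal length, an entry for each row: "fingers": the opening in per cent of the stroke, from 0 (shut) to 100 (fully open); "offset": the shift along the world's x, y, z in cm, a list of three; "roll": the turn about the world's z in rad. In form: {"fingers": [fingers, ...], "offset": [[tx, ty, tz], ...], "roll": [roll, ...]}. A call has 1 to 8 rows; each row shifts and turns the commanded pose from where the row before left it; what a row does not reach is not made up. A row lasts 1/12 s, in which the tool goes at most 41.7 mm and 7.16 degrees, less where a joint would pass 70% of its speed; a pose out of reach is approached as far as the arm can. A call is refused whole if a number of a shift passes 4.17 or a number of a turn 0.125, either way. A call with a gripper value outside its range is refused whole. The fingers move at their own pace and stop on an object; the grip force is fixed at half the most. Time passes only in rows, so rows that do not move let the fingers close. It gives the time, the measured TCP pose, the force and the opening at its end, in the units of the state.
- ctrl.observe(): the state, without advancing time (a new reading comes with each control period).
- ctrl.read_camera(name): name is "scene" or "top" or "wrist"; returns the picture (480x640x3 uint8, red, green, blue); there is no depth.
- ctrl.camera_params(name): a dict with "mtx" (3x3 intrinsics, pixels), "R" (3x3) and "t" (3): a world point X has camera coordinates R X + t. Camera axes: x right, y down, z forward; pixel columns grow to the right and rows downward; lengths in m; the calibration is good to about 2 mm. The wrist camera is an equidistant fisheye: a pixel r from the principal point sees the ray r / f radians off the axis. A picture is of the moment at which its call begins: read the wrist's pose just before it. camera_params takes no time and is no camera call; for the wrist camera it gives the pose at the moment of the call.
- ctrl.close_job(): hands the job in, once; it reports no verdict.
The state is a dict: "time_s": time; "qpos": joint angles; "qvel": joint speeds; "tau": joint torques, N m; "tool_pos": TCP position; "orientation": TCP orientation; "force": force on the tool from outside, world axes, zero at the start; "wrist_torque": the same for the moment, N m; "width": finger opening in m.
Only numpy, scipy, OpenCV 4.12 (cv2) and the standard library are available. Lean on these libraries where they do the work, as an engineer would, in place of code of your own. Each camera call takes 0.05 s, during which the arm holds its last target. There are 200 camera calls.

TASK

These three emergency-stop stations came off the packing line for a check. With all of them still in their nests in the black tray, press each red head slowly straight down until it clicks and stays in, never leaning on it hard, and feel how much force it takes. Then set the worn one, which needs the least force, down gently, upright in the middle of the red tote, and the stiff one, which needs the most, likewise in the green tote; leave the one in between in its nest and disturb nothing else.

Things in the scene. Friction and masses are not known exactly. Their poses are not given: they have to be found in the camera images.
- tray: Black check tray, a plate 180 mm (x) by 400 mm (y), 5 mm thick, fixed; origin at the centre of its underside, z up. In its three nests (rims 3 mm high, 2 mm loose, 125 mm apart along y) stand three loose emergency-stop stations that look alike: a grey box with yellow top, 74 by 58 by 44 mm high, 0.2 to 0.4 kg, with a red mushroom head 40 mm across on top.
- nest_left (a point): Where the station in the +y nest of the tray stands (to about 2 mm): the centre of its box, 22 mm above the nest floor; x along the box's 74 mm length, y across its 58 mm width, z up. The head's flat top (24 mm across) is straight above, 65 mm over the nest floor (43 mm above this point), 59 mm once clicked in. Grasp the box across its 58 mm width, clear of the nest's rims and of the head.
- nest_mid (a point): Where the station in the middle nest of the tray stands (to about 2 mm): the centre of its box, 22 mm above the nest floor; x along the box's 74 mm length, y across its 58 mm width, z up. A head resists from first touch, most 1 to 2 mm down; past 4.5 mm it snaps in by itself with a click and stays at 6 mm, and the resistance vanishes.
- nest_right (a point): Where the station in the -y nest of the tray stands (to about 2 mm): the centre of its box, 22 mm above the nest floor; x along the box's 74 mm length, y across its 58 mm width, z up. Most force felt before the click: about 3.5 N on the worn one, 7.5 N on the good one, 12 N on the stiff one. Over 22 N, soon reached by leaning on a head at its stop, damages it.
- red_tote: A red plastic tote, fixed to the table, 170 by 170 by 45 mm high, walls and floor 4 mm thick; origin at the centre of its underside, z up. The red and the green tote stand on either side of the tray, either way round.
- green_tote: A green plastic tote, fixed to the table, 170 by 170 by 45 mm high, walls and floor 4 mm thick; origin at the centre of its underside, z up. The red and the green tote stand on either side of the tray, either way round.
- contact_block: Bystander: small black contact block, 12 by 40 by 28 mm high, standing on the far strip of the tray; origin under its centre.
- lock_nut: Bystander: steel ring nut, 32 mm across, 6 mm high, lying on the far strip of the tray.

How it is judged:
On the way:
1. all three heads are clicked in, with all three stations upright in the tray (value of joint each of head_good, head_stiff, head_worn above 0.0045 m and x of station_good_mid in the frame of tray between -0.09 and 0.09 m and y of station_good_mid in the frame of tray between -0.2 and 0.2 m and z of station_good_mid in the frame of tray between 0.023 and 0.031 m and angle between each of station_good_mid, station_stiff_mid, station_worn_mid's own z axis and vertical below 0.1 rad and x of station_stiff_mid in the frame of tray between -0.09 and 0.09 m and y of station_stiff_mid in the frame of tray between -0.2 and 0.2 m and z of station_stiff_mid in the frame of tray between 0.023 and 0.031 m and x of station_worn_mid in the frame of tray between -0.09 and 0.09 m and y of station_worn_mid in the frame of tray between -0.2 and 0.2 m and z of station_worn_mid in the frame of tray between 0.023 and 0.031 m), for 0.2 s.
At the end, for the whole second after the job is handed in: the lightest-clicking station stands in the red tote, the heaviest in the green, upright, flat on the floor, within 50 mm of the tote's centre along each side; the middle one is upright in its nest, within 10 mm of its start; all heads clicked in (over 4.5 mm); all at rest (x of station_worn_mid in the frame of red_tote between -0.05 and 0.05 m and y of station_worn_mid in the frame of red_tote between -0.05 and 0.05 m and z of station_worn_mid in the frame of red_tote between 0.022 and 0.03 m and angle between each of station_worn_mid, station_stiff_mid, station_good_mid's own z axis and vertical below 0.1 rad and x of station_stiff_mid in the frame of green_tote between -0.05 and 0.05 m and y of station_stiff_mid in the frame of green_tote between -0.05 and 0.05 m and z of station_stiff_mid in the frame of green_tote between 0.022 and 0.03 m and x of station_good_mid in the frame of tray between -0.09 and 0.09 m and y of station_good_mid in the frame of tray between -0.2 and 0.2 m and z of station_good_mid in the frame of tray between 0.023 and 0.031 m and distance of station_good_mid from where it was at the start of the episode below 0.01 m and value of joint each of head_good, head_stiff, head_worn above 0.0045 m and linear speed of each of station_good, station_stiff, station_worn below 0.02 m/s); the robot touches nothing.
It fails at once if a red head is pushed with more than 22 N (contact force between any of head_good, head_stiff, head_worn and the fingers above 22 N or contact force between any of head_good, head_stiff, head_worn and the arm above 22 N).
It fails at once if a station is let fall by more than about 12 mm (moves at over 0.5 m/s with the fingers off it) ((linear speed of station_good above 0.5 m/s and contact force between station_good and the fingers below 0.02 N) or (linear speed of station_stiff above 0.5 m/s and contact force between station_stiff and the fingers below 0.02 N) or (linear speed of station_worn above 0.5 m/s and contact force between station_worn and the fingers below 0.02 N)).
It fails at once if a bystander is moved by more than 30 mm (distance of any of contact_block, lock_nut, start_station, screw_tub, screwdriver, wrench from where it was at the start of the episode above 0.03 m).
It also fails if it takes over 72 s, if anything falls off the work surface, if the arm or the gripper's body presses on something with over 40 N, if the wrist force passes 120 N, or if a joint passes its speed limit or range.

## Working session

There is one attempt and no reset: what is moved stays moved. The work goes in short steps, Python scripts to look and compute and a tool call to move; the robot and the scene stay as the last step left them, time stands still between calls to the robot, and variables do not carry over. Pictures are saved under pics/ and viewed, about 8 in all and at most 12, crops included, and the job is handed in when it is done.

Besides the shell and the picture viewer there is one more tool, called after "Emit:" as name([rows], argument=value, ...), one row to a line, values as JSON. play_rows: Moves the arm, as the interface text tells. Its arguments: {"type":"object","properties":{"fingers":{"type":"array"},"offset":{"type":"array"},"roll":{"type":"array"}},"required":["fingers","offset","roll"]}

```bash
mkdir -p pics; ls; cat > h.py <<'E'
import numpy as np, cv2
from workcell import ctrl
def snap(n,f):
    P=ctrl.camera_params(n); im=ctrl.read_camera(n); cv2.imwrite(f'pics/{f}.png',im[:,:,::-1]); return im,P
def ray(P,u,v,z):
    R=np.array(P['R']);t=np.array(P['t']);d=R.T@np.linalg.inv(P['mtx'])@np.array([u,v,1.]);c=-R.T@t
    return c+d*(z-c[2])/d[2]
E
python3 - <<'E'
from h import *
for n in('top','scene'):
    im,P=snap(n,n+'0'); print(n,-np.array(P['R']).T@P['t'],P['mtx'])
    a=im if n=='top' else b if 0 else im
print(ctrl.observe(),ctrl.tip_reach)
E
```

```text
pics
top [4.85805165e-01 6.62129060e-04 1.10297193e+00] [[561.21800591   0.         327.52846654]
 [  0.         561.21800591 241.17088924]
 [  0.           0.           1.        ]]
scene [1.22096395 0.18099384 0.77114541] [[573.9029308    0.         317.41679835]
 [  0.         573.9029308  226.3275696 ]
 [  0.           0.           1.        ]]
{'time_s': 0.1, 'qpos': array([ 1.4901722 ,  0.50174513, -0.42683162,  1.55133667,  0.22079745,
        1.13831226, -0.2102983 ]), 'qvel': array([ 0.00081053, -0.00108628, -0.00138089, -0.00291316,  0.0020847 ,
        0.00073518, -0.00027619]), 'tau': array([-1.18263887e-02, -5.67870855e+01, -5.83905414e+00, -2.79911059e+01,
       -6.89836778e-02,  2.40622787e-02,  9.48405386e-05]), 'tool_pos': array([ 0.21888015, -0.61139406,  0.23979346]), 'orientation': array([-3.14152192e+00,  1.74507916e-03, -1.22690378e+00]), 'force': array([ 0.40894242, -0.34389905,  1.20039443]), 'wrist_torque': array([0.04652276, 0.01097505, 0.02300217]), 'width': 0.09192834430301555} 0.014
```

View pics/top0.png

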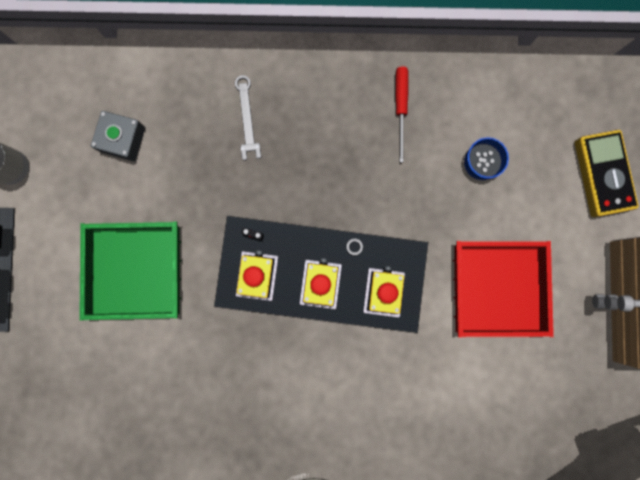

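View pics/scene0.png

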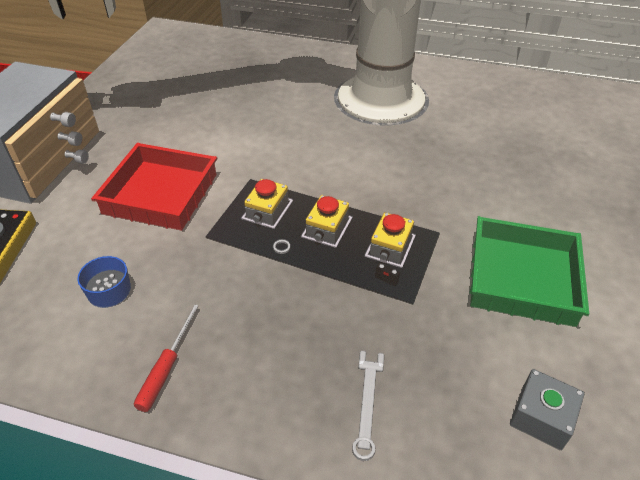

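The top view has green at +y (130,271) and red at −y (503,289). The stations' heads are at about (254,276), (320,284) and (387,293). The contact block is at (252,234) and the nut at (354,247). Next I'll turn these into positions.

```bash
python3 - <<'E'
from h import *
T,PT=cv2.imread('pics/top0.png'),ctrl.camera_params('top')
S,PS=cv2.imread('pics/scene0.png'),ctrl.camera_params('scene')
def blobs(I,m,lo,hi):
    n,l,s,c=cv2.connectedComponentsWithStats(m.astype(np.uint8)); return [(tuple(s[i]),c[i],l==i) for i in range(1,n) if lo<s[i][4]<hi]
def masks(I):
    h=cv2.cvtColor(I,cv2.COLOR_BGR2HSV).astype(int); H,s,v=h[...,0],h[...,1],h[...,2]
    return ((H<8)|(H>172))&(s>150)&(v>80), (H>20)&(H<35)&(s>150)&(v>100), (H>45)&(H<75)&(s>120)
r,y,g=masks(T)
print('tray');tr=[ray(PT,u,v,.005) for u,v in((228,216),(428,241),(418,333),(215,307))]
print(np.round(tr,4),np.mean(tr,0),[np.linalg.norm(tr[i]-tr[i-1]) for i in range(4)])
d=tr[0]-tr[1]+tr[3]-tr[2];print('yaw tray(y axis)',np.arctan2(-d[0],d[1]))
for s,c,_ in blobs(T,r,200,900): print('head',c,s[2:],ray(PT,*c,.064)) if 200<c[0]<430 else 0
for s,c,m in blobs(T,(y|r),600,3000):
    if 200<c[0]<430:
        q=cv2.minAreaRect(cv2.findContours(m.astype(np.uint8),0,1)[0][0]); b=[ray(PT,*p,.049) for p in cv2.boxPoints(q)]
        print('box',q,np.mean(b,0),[round(np.linalg.norm(b[i]-b[i-1]),4) for i in range(4)],np.round(np.diff(b,axis=0)[:2,:2],4).tolist())
for n,m in(('red',r),('green',g)):
    for s,c,k in blobs(T,m,4000,20000):
        q=cv2.minAreaRect(cv2.findContours(k.astype(np.uint8),0,1)[0][0]);b=[ray(PT,*p,.045) for p in cv2.boxPoints(q)]
        print(n,q,np.mean(b,0),[round(np.linalg.norm(b[i]-b[i-1]),4) for i in range(4)])
r,y,g=masks(S)
for s,c,_ in blobs(S,r,150,900): print('Shead',c,ray(PS,*c,.062)) 
for n,u,v in(('blk',252,234),('nut',354,247)): print(n,ray(PT,u,v,.02))
cv2.imwrite('pics/c.png',cv2.resize(T[205:345,200:440],None,fx=3.3,fy=3.3,interpolation=2))
E
```

```text
tray
[[ 0.6064  0.1745  0.005 ]
 [ 0.5622 -0.2189  0.005 ]
 [ 0.3825 -0.1992  0.005 ]
 [ 0.4288  0.1956  0.005 ]] [ 0.49497687 -0.01200248  0.005     ] [np.float64(0.17882174389979807), np.float64(0.3959146511646147), np.float64(0.18080518082353983), np.float64(0.39750480029155333)]
yaw tray(y axis) -0.11446806977362137
head [401.4037037   89.95925926] (np.int32(12), np.int32(47), np.int32(540)) [ 0.84435101 -0.1567979   0.064     ]
head [253.04810997 276.10309278] (np.int32(19), np.int32(19), np.int32(291)) [0.48922031 0.1166381  0.064     ]
head [320.15916955 284.25259516] (np.int32(19), np.int32(20), np.int32(289)) [ 0.47558097 -0.00721744  0.064     ]
head [387.43918919 292.77364865] (np.int32(20), np.int32(19), np.int32(296)) [ 0.4612201  -0.13175771  0.064     ]
box ((254.48997497558594, 275.5699768066406), (31.39554214477539, 39.45655822753906), 8.13010311126709) [0.49038111 0.1156233  0.049     ] [np.float64(0.0585), np.float64(0.0735), np.float64(0.0588), np.float64(0.0736)] [[0.073, -0.0088], [-0.0076, -0.0583]]
box ((320.361572265625, 283.60772705078125), (29.1481609344482
[... 442 characters left out ...]
], [-0.0059, -0.0594]]
red ((504.0, 288.5), (95.0, 96.0), 90.0) [ 0.47165002 -0.35528879  0.045     ] [np.float64(0.1788), np.float64(0.1838), np.float64(0.1795), np.float64(0.1818)]
green ((129.29617309570312, 270.6239929199219), (95.32530212402344, 100.62840270996094), 88.75463104248047) [0.49744413 0.34957544 0.045     ] [np.float64(0.1778), np.float64(0.1878), np.float64(0.1785), np.float64(0.1857)]
Shead [265.00392157 186.9254902 ] [ 0.46142342 -0.13408697  0.062     ]
Shead [327.26760563 204.54225352] [ 0.47606075 -0.00886493  0.062     ]
Shead [393.38834951 222.64724919] [0.48913325 0.11550411 0.062     ]
blk [0.57046111 0.12517698 0.02      ]
nut [ 0.54772371 -0.0721689   0.02      ]
```

View pics/c.png

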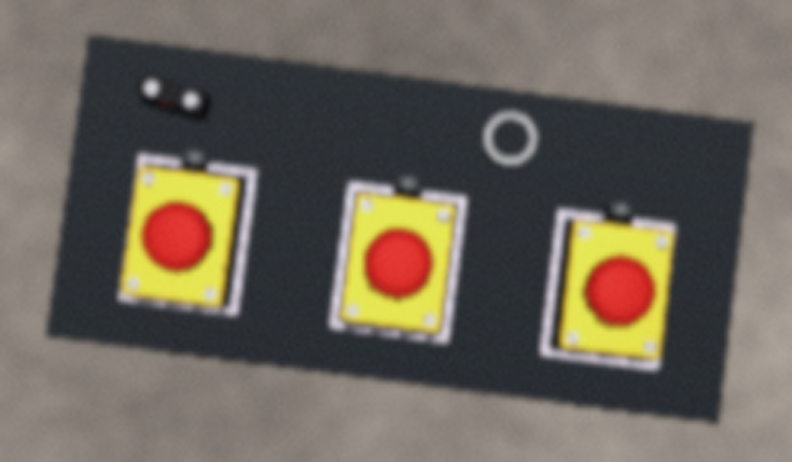

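The crop shows all three stations aligned in their nests, so the tray yaw is about −0.112. Top and scene camera head positions agree within 2 mm: left (0.489,0.116), mid (0.476,−0.008), right (0.461,−0.133). I'll go over to the right one first, closing the fingers and turning to yaw −1.683.

Emit:
play_rows([
  [0, 0, 3],
  [0, 0, 3],
  [1, 2, 1.0],
  [1.5, 3, 0],
  [1.5, 3, 0],
  [1.5, 3, 0],
  [1.5, 3, 0],
  [1.5, 3, 0],
], fingers=[0, 0, 0, 0, 0, 0, 0, 0], roll=[0, 0, -0.11, -0.11, -0.11, -0.11, 0, 0])

```text
time_s: 0.77
tool_pos: [0.3044, -0.4402, 0.3103]
orientation: [3.141, 0.0, -1.668]
force: [0.7, -0.0, 1.0]
width: 0.0432
```

Emit:
play_rows([
  [1.8, 3.4, 0],
  [1.8, 3.4, 0],
  [1.8, 3.4, 0],
  [1.8, 3.4, 0],
  [1.8, 3.4, -1],
  [1.8, 3.4, -2],
  [1.8, 3.4, -2],
  [1.0, 3.0, -2],
], fingers=[0, 0, 0, 0, 0, 0, 0, 0], roll=[0, 0, 0, 0, 0, 0, 0, 0])

```text
time_s: 1.43
tool_pos: [0.4402, -0.1743, 0.242]
orientation: [-3.139, -0.0, -1.666]
force: [0.5, -0.1, -0.0]
width: 0.0004
```

Emit:
play_rows([
  [1.1, 2.0, -2],
  [1.0, 2.1, -2],
  [0, 0, -3],
  [0, 0, -3],
  [0, 0, -2],
  [0, 0, -1.5],
  [0, 0, -0.8],
  [0, 0, 0],
], fingers=[0, 0, 0, 0, 0, 0, 0, 0], roll=[-0.016, 0, 0, 0, 0, 0, 0, 0])

```text
time_s: 2.1
tool_pos: [0.4582, -0.1351, 0.0976]
orientation: [3.138, 0.001, -1.683]
force: [0.5, -0.0, 1.3]
width: 0.0004
```

```bash
python3 - <<'E'
from h import *
T,P=snap('top','t1');S,P=snap('scene','s1');o=ctrl.observe();print(o['tool_pos'],o['force'],o['time_s'],o['orientation'],o['qpos'])
cv2.imwrite('pics/s1c.png',cv2.resize(S[80:260,180:440],None,fx=3,fy=3)[:,:,::-1])
E
```

```text
[ 0.4599596  -0.13552612  0.09959913] [0.63206628 0.20264353 1.18850709] 2.2 [-3.14147642e+00  1.49160197e-04 -1.68280225e+00] [ 0.73148371  0.44075787 -0.59580441  2.07683061  0.3683681   0.72673818
 -1.78220159]
```

View pics/s1c.png

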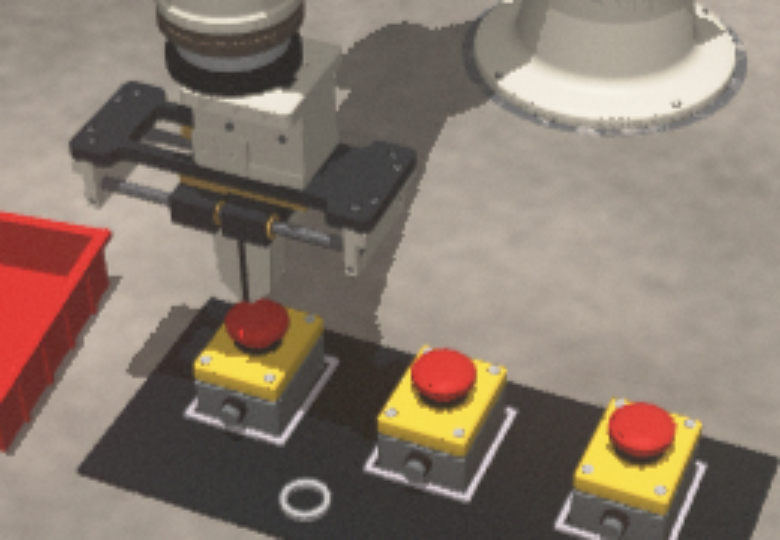

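The fingers are centred over the right head, to about 2.5 mm, so I'll correct that and come down to just above touch.

Emit:
play_rows([
  [0.1, 0.25, -0.4],
  [0, 0, -0.4],
  [0, 0, -0.2],
  [0, 0, -0.1],
  [0, 0, 0],
  [0, 0, 0],
], fingers=[0, 0, 0, 0, 0, 0], roll=[0, 0, 0, 0, 0, 0])

```text
time_s: 2.7
tool_pos: [0.4608, -0.1332, 0.0884]
orientation: [-3.141, -0.0, -1.683]
force: [0.0, 0.1, -0.3]
width: 0.0003
```

Emit:
play_rows([
  [0, 0, -0.05],
  [0, 0, -0.05],
  [0, 0, 0],
], fingers=[0, 0, 0], roll=[0, 0, 0])

```text
time_s: 2.95
tool_pos: [0.4607, -0.1332, 0.0873]
orientation: [-3.142, -0.0, -1.683]
force: [0.2, -0.8, -0.4]
width: 0.0003
```

Emit:
play_rows([
  [0, 0, -0.05],
  [0, 0, -0.05],
  [0, 0, 0],
], fingers=[0, 0, 0], roll=[0, 0, 0])

```text
time_s: 3.2
tool_pos: [0.4607, -0.1331, 0.0862]
orientation: [3.142, 0.0, -1.683]
force: [-0.3, -0.6, 0.4]
width: 0.0005
```

Emit:
play_rows([
  [0, 0, -0.05],
  [0, 0, -0.05],
  [0, 0, 0],
], fingers=[0, 0, 0], roll=[0, 0, 0])

```text
time_s: 3.45
tool_pos: [0.4607, -0.1331, 0.0852]
orientation: [3.142, 0.0, -1.683]
force: [-0.1, 0.6, -0.7]
width: 0.0004
```

Emit:
play_rows([
  [0, 0, -0.05],
  [0, 0, 0],
], fingers=[0, 0], roll=[0, 0])

```text
time_s: 3.62
tool_pos: [0.4607, -0.1331, 0.0847]
orientation: [3.142, -0.0, -1.683]
force: [0.1, -0.1, 0.8]
width: 0.0006
```

Emit:
play_rows([
  [0, 0, -0.05],
  [0, 0, 0],
], fingers=[0, 0], roll=[0, 0])

```text
time_s: 3.78
tool_pos: [0.4608, -0.1331, 0.0844]
orientation: [-3.142, -0.0, -1.683]
force: [-0.2, 0.4, 0.9]
width: 0.0004
```

Emit:
play_rows([
  [0, 0, -0.05],
  [0, 0, 0],
], fingers=[0, 0], roll=[0, 0])

```text
time_s: 3.95
tool_pos: [0.4608, -0.1331, 0.084]
orientation: [-3.141, -0.0, -1.683]
force: [-0.9, 0.3, 5.3]
width: 0.0006
```

Emit:
play_rows([
  [0, 0, -0.05],
  [0, 0, 0],
], fingers=[0, 0], roll=[0, 0])

```text
time_s: 4.12
tool_pos: [0.4608, -0.1331, 0.0836]
orientation: [-3.141, -0.0, -1.683]
force: [-1.2, 1.0, 6.4]
width: 0.0004
```

Emit:
play_rows([
  [0, 0, -0.05],
  [0, 0, 0],
], fingers=[0, 0], roll=[0, 0])

```text
time_s: 4.28
tool_pos: [0.4608, -0.1331, 0.0832]
orientation: [-3.141, -0.0, -1.683]
force: [-1.9, 0.2, 7.3]
width: 0.0003
```

Emit:
play_rows([
  [0, 0, -0.05],
  [0, 0, 0],
], fingers=[0, 0], roll=[0, 0])

```text
time_s: 4.45
tool_pos: [0.4608, -0.1331, 0.0827]
orientation: [-3.141, -0.0, -1.683]
force: [-1.8, -0.2, 7.0]
width: 0.0004
```

Emit:
play_rows([
  [0, 0, -0.05],
  [0, 0, 0],
], fingers=[0, 0], roll=[0, 0])

```text
time_s: 4.62
tool_pos: [0.4608, -0.1331, 0.0822]
orientation: [-3.141, -0.0, -1.683]
force: [-1.1, 0.3, 5.8]
width: 0.0006
```

Emit:
play_rows([
  [0, 0, -0.05],
  [0, 0, 0],
], fingers=[0, 0], roll=[0, 0])

```text
time_s: 4.78
tool_pos: [0.4608, -0.1331, 0.0816]
orientation: [-3.141, -0.0, -1.683]
force: [-1.6, 0.6, 4.7]
width: 0.0005
```

Emit:
play_rows([
  [0, 0, -0.05],
  [0, 0, 0],
], fingers=[0, 0], roll=[0, 0])

```text
time_s: 4.95
tool_pos: [0.4608, -0.1331, 0.0809]
orientation: [-3.141, -0.0, -1.683]
force: [0.5, -0.6, 3.3]
width: 0.0003
```

Emit:
play_rows([
  [0, 0, -0.05],
  [0, 0, 0],
], fingers=[0, 0], roll=[0, 0])

```text
time_s: 5.12
tool_pos: [0.4607, -0.1331, 0.0801]
orientation: [-3.141, 0.0, -1.683]
force: [0.4, -0.4, -0.6]
width: 0.0005
```

Emit:
play_rows([
  [0, 0, -0.05],
  [0, 0, 0],
], fingers=[0, 0], roll=[0, 0])

```text
time_s: 5.28
tool_pos: [0.4605, -0.1331, 0.0795]
orientation: [3.141, 0.0, -1.683]
force: [0.7, 0.5, 0.4]
width: 0.0004
```

Emit:
play_rows([
  [0, 0, -0.05],
  [0, 0, 0],
], fingers=[0, 0], roll=[0, 0])

```text
time_s: 5.45
tool_pos: [0.4606, -0.1331, 0.0791]
orientation: [3.141, 0.0, -1.683]
force: [-0.7, 0.9, 0.2]
width: 0.0001
```

The right one clicked with a peak of about 7.3 N, so it looks like the good one. Now to the middle, with a half turn on the way: joint 7 is heading for its limit, and the opposite grasp avoids that.

Emit:
play_rows([
  [0, 0, 1],
  [0, 0, 2],
  [0.3, 2.5, 1],
  [0.3, 2.5, 0],
  [0.3, 2.5, 0],
  [0.3, 2.5, 0],
  [0.3, 2.5, 0],
  [0, 0, 0],
], fingers=[0, 0, 0, 0, 0, 0, 0, 0], roll=[0, 0, 0.12, 0.12, 0.12, 0.12, 0.12, 0.12])

```text
time_s: 6.12
tool_pos: [0.4767, -0.0023, 0.1208]
orientation: [-3.138, 0.0, -0.95]
force: [0.9, 1.4, 0.6]
width: 0.0002
```

Emit:
play_rows([
  [0, 0, 0],
  [0, 0, 0],
  [0, 0, 0],
  [0, 0, 0],
  [0, 0, 0],
  [0, 0, 0],
  [0, 0, 0],
  [0, 0, 0],
], fingers=[0, 0, 0, 0, 0, 0, 0, 0], roll=[0.12, 0.12, 0.12, 0.12, 0.12, 0.12, 0.12, 0.12])

```text
time_s: 6.78
tool_pos: [0.4759, -0.0084, 0.12]
orientation: [3.141, -0.0, 0.003]
force: [0.5, -0.2, -0.9]
width: 0.0004
```

Emit:
play_rows([
  [0, 0, 0],
  [0, 0, 0],
  [0, 0, 0],
  [0, 0, 0],
  [0, 0, 0],
  [0, 0, 0],
  [0, 0, 0],
  [0, 0, 0],
], fingers=[0, 0, 0, 0, 0, 0, 0, 0], roll=[0.12, 0.12, 0.12, 0.12, 0.12, 0.12, 0.12, 0.12])

```text
time_s: 7.45
tool_pos: [0.4759, -0.0086, 0.1199]
orientation: [3.141, 0.001, 0.963]
force: [-0.7, 0.3, -0.0]
width: 0.0005
```

Emit:
play_rows([
  [0, 0, 0],
  [0, 0, 0],
  [0, 0, 0],
  [0, 0, -0.9],
  [0, 0, -0.9],
  [0, 0, -0.7],
  [0, 0, 0],
  [0, 0, 0],
], fingers=[0, 0, 0, 0, 0, 0, 0, 0], roll=[0.12, 0.12, 0.02, 0, 0, 0, 0, 0])

```text
time_s: 8.12
tool_pos: [0.4752, -0.0081, 0.0937]
orientation: [-3.14, 0.001, 1.217]
force: [0.0, -0.1, 0.2]
width: 0.0006
```

Emit:
play_rows([
  [0, 0, -0.3],
  [0, 0, -0.3],
  [0, 0, -0.2],
  [0, 0, 0],
  [0, 0, 0],
  [0, 0, 0],
], fingers=[0, 0, 0, 0, 0, 0], roll=[0.12, 0.12, 0, 0, 0, 0])

```text
time_s: 8.62
tool_pos: [0.4759, -0.008, 0.0865]
orientation: [3.141, 0.0, 1.455]
force: [-0.2, 0.2, 0.4]
width: 0.0001
```

Emit:
play_rows([
  [0, 0, -0.05],
  [0, 0, -0.05],
], fingers=[0, 0], roll=[0, 0])

```text
time_s: 8.78
tool_pos: [0.4759, -0.0082, 0.0855]
orientation: [3.141, 0.0, 1.456]
force: [1.3, 0.0, 0.1]
width: 0.0005
```

Emit:
play_rows([
  [0, 0, -0.05],
  [0, 0, 0],
], fingers=[0, 0], roll=[0, 0])

```text
time_s: 8.95
tool_pos: [0.4757, -0.0082, 0.0848]
orientation: [3.142, 0.0, 1.457]
force: [-0.0, -0.3, 0.3]
width: 0.0004
```

Emit:
play_rows([
  [0, 0, -0.05],
  [0, 0, 0],
], fingers=[0, 0], roll=[0, 0])

```text
time_s: 9.12
tool_pos: [0.4758, -0.0081, 0.0844]
orientation: [3.142, 0.0, 1.457]
force: [-0.6, 0.0, 0.5]
width: 0.0006
```

Emit:
play_rows([
  [0, 0, -0.05],
  [0, 0, 0],
], fingers=[0, 0], roll=[0, 0])

```text
time_s: 9.28
tool_pos: [0.4758, -0.0081, 0.0842]
orientation: [3.141, 0.0, 1.457]
force: [-1.4, -0.9, 6.7]
width: 0.0007
```

Emit:
play_rows([
  [0, 0, -0.05],
  [0, 0, 0],
], fingers=[0, 0], roll=[0, 0])

```text
time_s: 9.45
tool_pos: [0.4758, -0.0081, 0.0838]
orientation: [3.141, 0.001, 1.457]
force: [-2.8, -1.0, 10.2]
width: 0.0005
```

Emit:
play_rows([
  [0, 0, -0.05],
  [0, 0, 0],
], fingers=[0, 0], roll=[0, 0])

```text
time_s: 9.62
tool_pos: [0.4758, -0.0081, 0.0835]
orientation: [3.141, 0.001, 1.457]
force: [-3.0, -1.0, 10.6]
width: 0.0001
```

Emit:
play_rows([
  [0, 0, -0.05],
  [0, 0, 0],
], fingers=[0, 0], roll=[0, 0])

```text
time_s: 9.78
tool_pos: [0.4758, -0.0081, 0.0831]
orientation: [3.141, 0.001, 1.457]
force: [-2.7, -0.8, 11.0]
width: 0.0004
```

Emit:
play_rows([
  [0, 0, -0.05],
  [0, 0, 0],
], fingers=[0, 0], roll=[0, 0])

```text
time_s: 9.95
tool_pos: [0.4759, -0.0081, 0.0826]
orientation: [3.141, 0.001, 1.457]
force: [-3.9, -0.7, 12.4]
width: 0.0007
```

Emit:
play_rows([
  [0, 0, -0.05],
  [0, 0, 0],
], fingers=[0, 0], roll=[0, 0])

```text
time_s: 10.12
tool_pos: [0.4759, -0.0081, 0.082]
orientation: [3.141, 0.001, 1.457]
force: [-2.1, -0.7, 10.2]
width: 0.0004
```

Emit:
play_rows([
  [0, 0, -0.05],
  [0, 0, 0],
], fingers=[0, 0], roll=[0, 0])

```text
time_s: 10.28
tool_pos: [0.4759, -0.0081, 0.0813]
orientation: [3.141, 0.001, 1.457]
force: [-2.9, -0.4, 8.0]
width: 0.0008
```

Emit:
play_rows([
  [0, 0, -0.05],
  [0, 0, 0],
], fingers=[0, 0], roll=[0, 0])

```text
time_s: 10.45
tool_pos: [0.4759, -0.0081, 0.0805]
orientation: [3.141, 0.0, 1.457]
force: [-1.1, -0.9, 2.6]
width: 0.0001
```

Emit:
play_rows([
  [0, 0, -0.05],
  [0, 0, 0],
], fingers=[0, 0], roll=[0, 0])

```text
time_s: 10.62
tool_pos: [0.4756, -0.0081, 0.0796]
orientation: [-3.141, -0.0, 1.457]
force: [1.2, -0.6, 0.1]
width: 0.0005
```

Emit:
play_rows([
  [0, 0, -0.04],
  [0, 0, 0],
], fingers=[0, 0], roll=[0, 0])

```text
time_s: 10.78
tool_pos: [0.4756, -0.0081, 0.0792]
orientation: [-3.141, -0.0, 1.457]
force: [-1.0, 1.0, -0.0]
width: 0.0006
```

The middle one is stiff, with a peak of about 12 N, and it clicked. Next is the left one, which should be the worn one.

Emit:
play_rows([
  [0, 0, 1],
  [0, 0, 1.6],
  [0.35, 3.1, 0],
  [0.35, 3.1, 0],
  [0.35, 3.1, 0],
  [0.3, 3.1, 0],
  [0, 0, 0],
  [0, 0, 0],
], fingers=[0, 0, 0, 0, 0, 0, 0, 0], roll=[0, 0, 0, 0, 0, 0, 0, 0])

```text
time_s: 11.45
tool_pos: [0.4891, 0.1185, 0.1064]
orientation: [3.141, -0.001, 1.462]
force: [-0.4, -0.6, 0.5]
width: 0.0005
```

Emit:
play_rows([
  [0, 0, -0.5],
  [0, 0, -0.5],
  [0, 0, -0.4],
  [0, 0, -0.3],
  [0, 0, -0.2],
  [0, 0, 0],
  [0, 0, 0],
  [0, 0, 0],
], fingers=[0, 0, 0, 0, 0, 0, 0, 0], roll=[0, 0, 0, 0, 0, 0, 0, 0])

```text
time_s: 12.12
tool_pos: [0.4893, 0.1158, 0.0865]
orientation: [3.141, -0.0, 1.457]
force: [0.3, 0.2, 0.1]
width: 0.0005
```

Emit:
play_rows([
  [0, 0, -0.05],
  [0, 0, 0],
], fingers=[0, 0], roll=[0, 0])

```text
time_s: 12.28
tool_pos: [0.4893, 0.1159, 0.086]
orientation: [3.141, -0.0, 1.457]
force: [-0.5, -0.5, 0.7]
width: 0.0006
```

Emit:
play_rows([
  [0, 0, -0.05],
  [0, 0, 0],
], fingers=[0, 0], roll=[0, 0])

```text
time_s: 12.45
tool_pos: [0.4892, 0.1159, 0.0854]
orientation: [3.142, 0.0, 1.457]
force: [0.2, -0.3, 0.5]
width: 0.0004
```

Emit:
play_rows([
  [0, 0, -0.05],
  [0, 0, 0],
], fingers=[0, 0], roll=[0, 0])

```text
time_s: 12.62
tool_pos: [0.4892, 0.1159, 0.0848]
orientation: [-3.142, 0.0, 1.457]
force: [-0.3, -0.2, -0.1]
width: 0.0006
```

Emit:
play_rows([
  [0, 0, -0.05],
  [0, 0, 0],
], fingers=[0, 0], roll=[0, 0])

```text
time_s: 12.78
tool_pos: [0.4893, 0.1159, 0.0844]
orientation: [3.142, -0.0, 1.457]
force: [0.1, -0.1, 0.6]
width: 0.0005
```

Emit:
play_rows([
  [0, 0, -0.05],
  [0, 0, 0],
], fingers=[0, 0], roll=[0, 0])

```text
time_s: 12.95
tool_pos: [0.4893, 0.1159, 0.084]
orientation: [3.141, 0.0, 1.457]
force: [0.3, -0.2, 2.0]
width: 0.0005
```

Emit:
play_rows([
  [0, 0, -0.05],
  [0, 0, 0],
], fingers=[0, 0], roll=[0, 0])

```text
time_s: 13.12
tool_pos: [0.4893, 0.1159, 0.0835]
orientation: [3.141, 0.0, 1.457]
force: [0.2, -0.9, 3.4]
width: 0.0002
```

Emit:
play_rows([
  [0, 0, -0.05],
  [0, 0, 0],
], fingers=[0, 0], roll=[0, 0])

```text
time_s: 13.28
tool_pos: [0.4893, 0.116, 0.0829]
orientation: [3.141, -0.0, 1.457]
force: [-1.0, -0.2, 3.3]
width: 0.0004
```

Emit:
play_rows([
  [0, 0, -0.05],
  [0, 0, 0],
  [0, 0, -0.05],
  [0, 0, 0],
], fingers=[0, 0, 0, 0], roll=[0, 0, 0, 0])

```text
time_s: 13.62
tool_pos: [0.4892, 0.1159, 0.0818]
orientation: [-3.142, -0.0, 1.457]
force: [-0.4, -0.0, 2.0]
width: 0.0007
```

Emit:
play_rows([
  [0, 0, -0.05],
  [0, 0, 0],
  [0, 0, -0.05],
  [0, 0, 0],
], fingers=[0, 0, 0, 0], roll=[0, 0, 0, 0])

```text
time_s: 13.95
tool_pos: [0.4892, 0.1159, 0.0807]
orientation: [-3.142, -0.0, 1.457]
force: [-0.3, 0.6, 0.9]
width: 0.0002
```

Emit:
play_rows([
  [0, 0, -0.05],
  [0, 0, 0],
  [0, 0, -0.05],
  [0, 0, 0],
], fingers=[0, 0, 0, 0], roll=[0, 0, 0, 0])

```text
time_s: 14.28
tool_pos: [0.489, 0.1158, 0.0797]
orientation: [-3.141, 0.0, 1.457]
force: [0.6, 0.1, -0.1]
width: 0.0003
```

Emit:
play_rows([
  [0, 0, -0.04],
  [0, 0, 0],
  [0, 0, 0.5],
  [0, 0, 2.0],
  [0, 0, 0],
  [0, 0, 0],
  [0, 0, 0],
  [0, 0, 0],
], fingers=[0, 0, 0, 100, 100, 100, 100, 100], roll=[0, 0, 0, 0, 0, 0, 0, 0])

```text
time_s: 14.95
tool_pos: [0.4889, 0.1156, 0.104]
orientation: [-3.141, 0.0, 1.457]
force: [-0.0, -0.1, -0.0]
width: 0.0293
```

Emit:
play_rows([
  [0, 0, 0],
  [0, 0, 0],
  [0, 0, 0],
  [0, 0, 0],
], fingers=[100, 100, 100, 100], roll=[0, 0, 0, 0])

```text
time_s: 15.28
tool_pos: [0.4891, 0.1159, 0.1043]
orientation: [-3.141, 0.0, 1.457]
force: [0.4, 0.1, -0.5]
width: 0.0559
```

```bash
python3 - <<'E'
from h import *
S,P=snap('scene','s2');o=ctrl.observe();print(o['tool_pos'],o['force'],o['time_s'],o['orientation'],o['qpos'],o['width'])
cv2.imwrite('pics/s2c.png',cv2.resize(S[120:310,200:450],None,fx=3,fy=3,interpolation=2)[:,:,::-1])
E
```

```text
[0.48912483 0.11593991 0.10434605] [ 0.74254499 -0.26723632  0.25397952] 15.3333 [-3.14129789e+00 -5.12827034e-05  1.45717062e+00] [ 0.64405351  0.80599454 -1.2518622   2.00827616  0.91082152  1.04926556
  0.40452023] 0.05951981020457355
```

View pics/s2c.png

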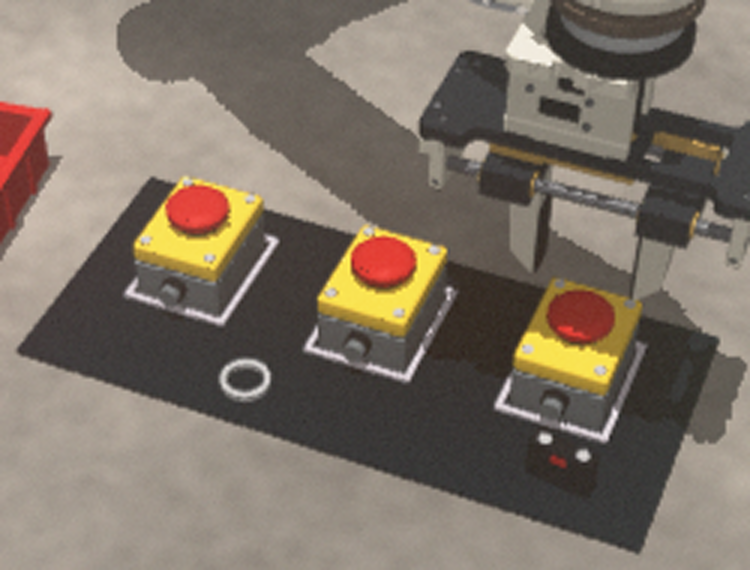

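All three heads sit low and the stations are upright in their nests. Now I'll open fully and go down on the left (worn) one.

Emit:
play_rows([
  [0, 0, 0],
  [0, 0, 0],
  [0, 0, 0],
  [0, 0, 0],
  [0, 0, 0],
  [0, 0, -1.5],
  [0, 0, -1.5],
  [0, 0, -1.5],
], fingers=[100, 100, 100, 100, 100, 100, 100, 100], roll=[0, 0, 0, 0, 0, 0, 0, 0])

```text
time_s: 16.0
tool_pos: [0.4896, 0.1158, 0.0592]
orientation: [3.141, -0.0, 1.457]
force: [-0.3, -0.7, -0.3]
width: 0.0919
```

Emit:
play_rows([
  [0, 0, -1.5],
  [0, 0, -0.9],
  [0, 0, -0.5],
  [0, 0, 0],
  [0, 0, 0],
  [0, 0, 0],
  [0, 0, 0],
  [0, 0, 0],
], fingers=[100, 100, 100, 100, 50, 50, 50, 50], roll=[0, 0, 0, 0, 0, 0, 0, 0])

```text
time_s: 16.67
tool_pos: [0.4897, 0.116, 0.0311]
orientation: [3.141, -0.0, 1.457]
force: [-0.5, 0.1, 0.6]
width: 0.0695
```

Emit:
play_rows([
  [0, 0, 0],
  [0, 0, 0],
  [0, 0, 0],
  [0, 0, 0],
  [0, 0, 0],
  [0, 0, 0],
], fingers=[50, 50, 50, 50, 50, 50], roll=[0, 0, 0, 0, 0, 0])

```text
time_s: 17.17
tool_pos: [0.4895, 0.1159, 0.0308]
orientation: [3.141, 0.0, 1.457]
force: [-0.4, -1.5, 5.9]
width: 0.0577
```

Emit:
play_rows([
  [0, 0, 0.3],
  [0, 0, 0.7],
  [0, 0, 1.5],
  [0, 0, 2],
  [0, 0, 2],
  [0, 0, 2],
  [0, 0, 1.5],
  [0, 0, 0],
], fingers=[45, 45, 45, 45, 45, 45, 45, 45], roll=[0, 0, 0, 0, 0, 0, 0, 0])

```text
time_s: 17.83
tool_pos: [0.4904, 0.1167, 0.1331]
orientation: [3.138, -0.001, 1.457]
force: [0.3, -0.1, -3.4]
width: 0.0577
```

```bash
python3 - <<'E'
from h import *
P=ctrl.camera_params('top')
# rim top outer corners by far edge; floor inner corners
for n,far,near,up,dn in(('red',552,456,242,336),('green',80,180,223,320)):
    print(n,'far rim',ray(P,far,(up+dn)/2,.045),'near base',ray(P,near,(up+dn)/2,0.),'near rim',ray(P,near,(up+dn)/2,.045),'up',ray(P,(far+near)/2,up,.045),'dn',ray(P,(far+near)/2,dn,.045))
print(np.array(P['R']))
T=cv2.imread('pics/top0.png')
a=np.hstack([cv2.resize(T[210:345,60:200],None,fx=2.8,fy=2.8,interpolation=2),cv2.resize(T[210:345,435:575],None,fx=2.8,fy=2.8,interpolation=2)])
cv2.imwrite('pics/tot.png',a)
o=ctrl.observe();print(o['force'],o['width'],o['tool_pos'])
E
```

```text
red far rim [ 0.47117255 -0.44665659  0.045     ] near base [ 0.46852396 -0.27514428  0.        ] near rim [ 0.46922902 -0.2638917   0.045     ] up [ 0.55929395 -0.35601114  0.045     ] dn [ 0.38209611 -0.35422463  0.045     ]
green far rim [0.49427793 0.44101318 0.045     ] near base [0.49681978 0.26621913 0.        ] near rim [0.4963704  0.25538471 0.045     ] up [0.58635499 0.35149109 0.045     ] dn [0.4053232  0.34527955 0.045     ]
[[ 0.01100809 -0.9997279   0.02056589]
 [-0.99770144 -0.01235639 -0.06662704]
 [ 0.06686303 -0.01978518 -0.99756598]]
[ 0.30312661 -0.13874175 -3.35649884] 0.057719981305078806 [0.49044448 0.11670496 0.13307694]
```

View pics/tot.png

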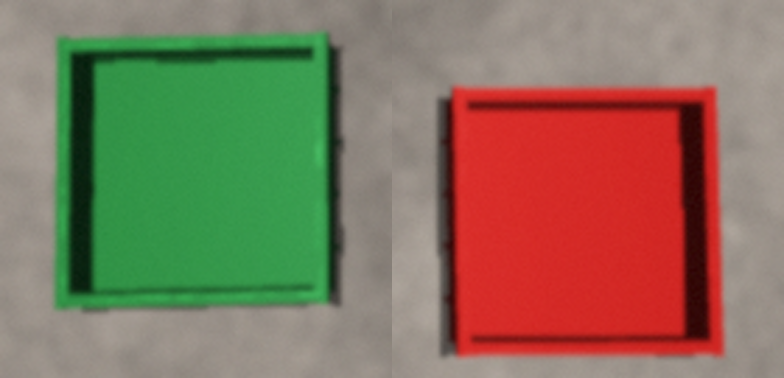

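In the crop, the red rim spans columns 457–552 and the green one 80–177. That puts red at about (0.470,−0.361) and green at about (0.497,0.354). The worn station is held at 57.7 mm width, with −3.4 N of weight on the tool. I'm carrying it to red.

Emit:
play_rows([
  [0, -1.5, 0],
  [-0.1, -2.8, 0],
  [-0.2, -3.2, 0],
  [-0.2, -3.2, 0],
  [-0.2, -3.2, 0],
  [-0.2, -3.2, 0],
  [-0.2, -3.2, 0],
  [-0.2, -3.2, 0],
], fingers=[45, 45, 45, 45, 45, 45, 45, 45], roll=[0, 0, 0, 0.05, 0.064, 0, 0, 0])

```text
time_s: 18.5
tool_pos: [0.475, -0.1207, 0.1293]
orientation: [-3.14, -0.001, 1.571]
force: [0.9, -0.4, -3.3]
width: 0.0576
```

Emit:
play_rows([
  [-0.2, -3.2, 0],
  [-0.2, -3.2, 0],
  [-0.2, -3.2, 0],
  [-0.2, -3.2, 0],
  [0, -3.2, 0],
  [0, -3.2, 0],
  [0, -3.0, 0],
  [0, -2.0, 0],
], fingers=[45, 45, 45, 45, 45, 45, 45, 45], roll=[0, 0, 0, 0, 0, 0, 0, 0])

```text
time_s: 19.17
tool_pos: [0.4666, -0.3649, 0.1287]
orientation: [-3.139, 0.0, 1.567]
force: [0.9, 0.1, -2.5]
width: 0.0578
```

Emit:
play_rows([
  [0, 0, 0],
  [0, 0, -1],
  [0, 0, -1],
  [0, 0, 0],
  [0, 0, 0],
], fingers=[45, 45, 45, 45, 45], roll=[0, 0, 0, 0, 0])

```text
time_s: 19.58
tool_pos: [0.4676, -0.3592, 0.109]
orientation: [-3.139, -0.002, 1.574]
force: [-0.1, -0.0, -2.9]
width: 0.058
```

Emit:
play_rows([
  [0.2, -0.1, -1],
  [0, 0, -1.5],
  [0, 0, -1.5],
  [0, 0, -1.5],
  [0, 0, -1],
  [0, 0, -0.6],
  [0, 0, -0.3],
  [0, 0, 0],
], fingers=[45, 45, 45, 45, 45, 45, 45, 45], roll=[0, 0, 0, 0, 0, 0, 0, 0])

```text
time_s: 20.25
tool_pos: [0.47, -0.3618, 0.0357]
orientation: [-3.141, -0.001, 1.571]
force: [0.2, -0.7, -3.4]
width: 0.0577
```

Emit:
play_rows([
  [0, 0, -0.1],
  [0, 0, -0.1],
  [0, 0, 0],
  [0, 0, 0],
], fingers=[45, 45, 45, 45], roll=[0, 0, 0, 0])

```text
time_s: 20.58
tool_pos: [0.4705, -0.3623, 0.035]
orientation: [3.141, 0.001, 1.571]
force: [-0.5, -1.3, -3.3]
width: 0.0581
```

Emit:
play_rows([
  [0, 0, -0.1],
  [0, 0, -0.05],
  [0, 0, 0],
  [0, 0, 0],
], fingers=[45, 45, 45, 45], roll=[0, 0, 0, 0])

```text
time_s: 20.92
tool_pos: [0.4702, -0.3621, 0.033]
orientation: [-3.141, 0.0, 1.571]
force: [-0.2, 1.0, -3.8]
width: 0.0577
```

Emit:
play_rows([
  [0, 0, -0.1],
  [0, 0, -0.1],
  [0, 0, 0],
  [0, 0, 0],
], fingers=[45, 45, 45, 45], roll=[0, 0, 0, 0])

```text
time_s: 21.25
tool_pos: [0.4702, -0.3621, 0.0309]
orientation: [-3.141, -0.0, 1.571]
force: [0.1, -0.5, -4.0]
width: 0.0579
```

Emit:
play_rows([
  [0, 0, -0.1],
  [0, 0, 0],
  [0, 0, 0],
], fingers=[45, 45, 45], roll=[0, 0, 0])

```text
time_s: 21.5
tool_pos: [0.4702, -0.3621, 0.03]
orientation: [-3.142, -0.0, 1.571]
force: [-0.3, -0.1, -3.8]
width: 0.0579
```

Emit:
play_rows([
  [0, 0, -0.05],
  [0, 0, 0],
  [0, 0, 0],
], fingers=[45, 45, 45], roll=[0, 0, 0])

```text
time_s: 21.75
tool_pos: [0.4703, -0.3621, 0.0299]
orientation: [3.142, 0.0, 1.571]
force: [-1.7, -0.5, 1.2]
width: 0.0578
```

Emit:
play_rows([
  [0, 0, -0.05],
  [0, 0, 0],
  [0, 0, 0],
], fingers=[45, 45, 45], roll=[0, 0, 0])

```text
time_s: 22.0
tool_pos: [0.4703, -0.3621, 0.0298]
orientation: [-3.141, 0.0, 1.571]
force: [-3.3, 0.5, 5.3]
width: 0.0581
```

Emit:
play_rows([
  [0, 0, -0.05],
  [0, 0, 0],
  [0, 0, 0],
], fingers=[45, 45, 45], roll=[0, 0, 0])

```text
time_s: 22.25
tool_pos: [0.4703, -0.3621, 0.0298]
orientation: [-3.141, 0.001, 1.571]
force: [-4.4, 1.5, 9.6]
width: 0.0577
```

It's on the floor. Release, lift, and head for the middle (stiff) station.

Emit:
play_rows([
  [0, 0, 0.1],
  [0, 0, 0],
  [0, 0, 0],
  [0, 0, 0],
  [0, 0, 0],
  [0, 0, 0],
  [0, 0, 0],
  [0, 0, 0.5],
], fingers=[45, 85, 85, 85, 85, 85, 85, 85], roll=[0, 0, 0, 0, 0, 0, 0, 0])

```text
time_s: 22.92
tool_pos: [0.4697, -0.3618, 0.0338]
orientation: [-3.14, -0.001, 1.571]
force: [0.3, 0.2, 0.1]
width: 0.078
```

Emit:
play_rows([
  [0, 0, 1],
  [0, 0, 2],
  [0, 0, 3],
  [0, 0, 3],
  [0, 0, 1],
  [0, 2, 0],
  [0, 3.2, 0],
  [0, 3.2, 0],
], fingers=[85, 85, 85, 100, 100, 100, 100, 100], roll=[0, 0, 0, 0, 0, 0, 0, -0.05])

```text
time_s: 23.58
tool_pos: [0.4701, -0.2782, 0.1352]
orientation: [3.141, 0.0, 1.518]
force: [-0.2, 1.5, -0.1]
width: 0.0914
```

Emit:
play_rows([
  [0.1, 3.6, 0],
  [0.1, 3.6, 0],
  [0.1, 3.6, 0],
  [0.1, 3.6, 0],
  [0.1, 3.6, 0],
  [0.05, 3.6, 0],
  [0, 3.4, 0],
  [0, 2.0, 0],
], fingers=[100, 100, 100, 100, 100, 100, 100, 100], roll=[-0.064, 0, 0, 0, 0, 0, 0, 0])

```text
time_s: 24.25
tool_pos: [0.4753, -0.004, 0.1355]
orientation: [3.14, -0.001, 1.461]
force: [-0.6, 1.5, -0.3]
width: 0.092
```

Emit:
play_rows([
  [0, 0, 0],
  [0, 0, 0],
], fingers=[100, 100], roll=[0, 0])

```text
time_s: 24.42
tool_pos: [0.4757, -0.0069, 0.1351]
orientation: [3.141, 0.001, 1.461]
force: [-0.2, -0.7, -0.6]
width: 0.0921
```

```bash
python3 - <<'E'
from h import *
T,P=snap('top','t3');S,P=snap('scene','s3');o=ctrl.observe();print(o['tool_pos'],o['force'],o['time_s'],o['orientation'],o['qpos'],o['width'])
cv2.imwrite('pics/s3c.png',np.vstack([cv2.resize(S[100:340,80:600],(780,360)),cv2.resize(T[200:350,200:580],(780,240))[:,:]])[:,:,::-1])
E
```

```text
[ 0.47583151 -0.00912313  0.13454663] [ 0.43421314 -0.77647345 -1.14428006] 24.5167 [3.14158813e+00 1.07480950e-03 1.45625625e+00] [ 0.97885608  0.7622641  -1.35224852  2.05213177  0.86811547  1.08511569
  0.65808645] 0.09173192322011187
```

View pics/s3c.png

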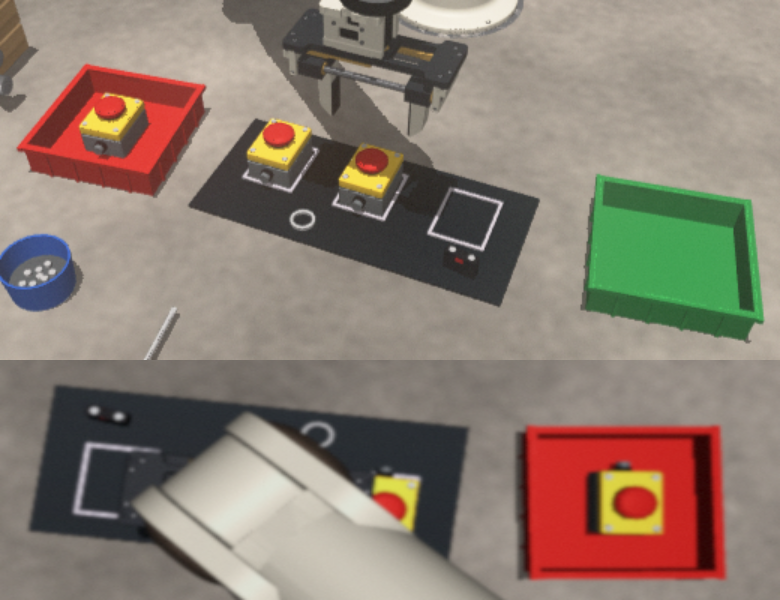

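The worn station stands upright in the middle of the red tote, and the others are undisturbed. Now I'll go down on the middle one.

Emit:
play_rows([
  [0, 0.1, -1],
  [0, 0, -2],
  [0, 0, -2],
  [0, 0, -2],
  [0, 0, -1.5],
  [0, 0, -1.2],
  [0, 0, -0.6],
  [0, 0, 0],
], fingers=[100, 100, 100, 100, 100, 100, 100, 100], roll=[0, 0, 0, 0, 0, 0, 0, 0])

```text
time_s: 25.18
tool_pos: [0.4748, -0.0077, 0.0301]
orientation: [-3.139, -0.0, 1.456]
force: [0.3, 1.1, -0.7]
width: 0.092
```

Emit:
play_rows([
  [0, 0, 0],
  [0, 0, 0],
  [0, 0, 0],
  [0, 0, 0],
  [0, 0, 0],
  [0, 0, 0],
  [0, 0, 0],
  [0, 0, 0],
], fingers=[45, 45, 45, 45, 45, 45, 45, 45], roll=[0, 0, 0, 0, 0, 0, 0, 0])

```text
time_s: 25.85
tool_pos: [0.476, -0.0074, 0.0319]
orientation: [3.141, 0.001, 1.457]
force: [0.0, -2.1, 4.5]
width: 0.0579
```

Emit:
play_rows([
  [0, 0, 0],
  [0, 0, 0],
  [0, 0, 0],
], fingers=[45, 45, 45], roll=[0, 0, 0])

```text
time_s: 26.1
tool_pos: [0.476, -0.0074, 0.0318]
orientation: [3.141, 0.001, 1.457]
force: [-1.0, -1.2, 5.5]
width: 0.0582
```

Emit:
play_rows([
  [0, 0, 0.3],
  [0, 0, 0.7],
  [0, 0, 1.5],
  [0, 0, 2],
  [0, 0, 2],
  [0, 0, 2],
  [0, 0, 1.5],
  [0, 0, 0],
], fingers=[45, 45, 45, 45, 45, 45, 45, 45], roll=[0, 0, 0, 0, 0, 0, 0, 0])

```text
time_s: 26.77
tool_pos: [0.4771, -0.0065, 0.134]
orientation: [3.138, -0.001, 1.457]
force: [0.9, -0.2, -3.6]
width: 0.0578
```

Emit:
play_rows([
  [0, 1.5, 0],
  [0.1, 2.6, 0],
  [0.2, 3.0, 0],
  [0.2, 3.0, 0],
  [0.2, 3.0, 0],
  [0.2, 3.0, 0],
  [0.2, 3.0, 0],
  [0.2, 3.0, 0],
], fingers=[45, 45, 45, 45, 45, 45, 45, 45], roll=[0, 0, 0, 0.05, 0.064, 0, 0, 0])

```text
time_s: 27.43
tool_pos: [0.4879, 0.2149, 0.1302]
orientation: [-3.14, 0.001, 1.571]
force: [0.6, -1.0, -4.0]
width: 0.0578
```

Emit:
play_rows([
  [0.2, 3.0, 0],
  [0.2, 3.0, 0],
  [0.2, 3.0, 0],
  [0.2, 3.0, 0],
  [0, 2.0, 0],
  [0, 0, 0],
  [0, 0, -1.0],
  [0, 0, -1.0],
], fingers=[45, 45, 45, 45, 45, 45, 45, 45], roll=[0, 0, 0, 0, 0, 0, 0, 0])

```text
time_s: 28.1
tool_pos: [0.4965, 0.353, 0.1099]
orientation: [-3.141, 0.001, 1.571]
force: [-0.2, -0.7, -3.6]
width: 0.0576
```

Emit:
play_rows([
  [0, 0, 0],
  [0, 0, 0],
], fingers=[45, 45], roll=[0, 0])

```text
time_s: 28.27
tool_pos: [0.4965, 0.3514, 0.1095]
orientation: [-3.139, 0.003, 1.569]
force: [0.6, 0.3, -3.9]
width: 0.0581
```

Emit:
play_rows([
  [0, 0.2, -1],
  [0, 0, -1.5],
  [0, 0, -1.5],
  [0, 0, -1.5],
  [0, 0, -1],
  [0, 0, -0.5],
  [0, 0, -0.2],
  [0, 0, 0],
], fingers=[45, 45, 45, 45, 45, 45, 45, 45], roll=[0, 0, 0, 0, 0, 0, 0, 0])

```text
time_s: 28.93
tool_pos: [0.4964, 0.356, 0.0389]
orientation: [-3.141, 0.0, 1.571]
force: [-0.2, -0.4, -3.6]
width: 0.0577
```

Emit:
play_rows([
  [0, 0, -0.1],
  [0, 0, -0.1],
  [0, 0, 0],
  [0, 0, 0],
], fingers=[45, 45, 45, 45], roll=[0, 0, 0, 0])

```text
time_s: 29.27
tool_pos: [0.497, 0.356, 0.038]
orientation: [3.141, -0.0, 1.571]
force: [-0.4, -0.3, -3.2]
width: 0.0578
```

Emit:
play_rows([
  [0, 0, -0.1],
  [0, 0, -0.05],
  [0, 0, 0],
  [0, 0, 0],
], fingers=[45, 45, 45, 45], roll=[0, 0, 0, 0])

```text
time_s: 29.6
tool_pos: [0.4968, 0.3559, 0.036]
orientation: [3.142, 0.0, 1.571]
force: [-0.7, -0.2, -2.5]
width: 0.0578
```

Contact is expected at about 0.0308, so I have 5 mm to go.

Emit:
play_rows([
  [0, 0, -0.1],
  [0, 0, -0.1],
  [0, 0, -0.1],
  [0, 0, -0.1],
  [0, 0, 0],
  [0, 0, 0],
], fingers=[45, 45, 45, 45, 45, 45], roll=[0, 0, 0, 0, 0, 0])

```text
time_s: 30.1
tool_pos: [0.4967, 0.3558, 0.0319]
orientation: [-3.141, 0.0, 1.571]
force: [-0.5, 0.4, -4.3]
width: 0.0578
```

Emit:
play_rows([
  [0, 0, -0.06],
  [0, 0, 0],
  [0, 0, 0],
], fingers=[45, 45, 45], roll=[0, 0, 0])

```text
time_s: 30.35
tool_pos: [0.4968, 0.3559, 0.0314]
orientation: [3.142, -0.0, 1.571]
force: [-0.4, -1.4, -3.0]
width: 0.0579
```

Emit:
play_rows([
  [0, 0, -0.06],
  [0, 0, 0],
  [0, 0, 0],
], fingers=[45, 45, 45], roll=[0, 0, 0])

```text
time_s: 30.6
tool_pos: [0.4968, 0.356, 0.031]
orientation: [3.141, -0.0, 1.571]
force: [-0.6, -0.2, -1.9]
width: 0.0577
```

Emit:
play_rows([
  [0, 0, -0.06],
  [0, 0, 0],
  [0, 0, 0],
  [0, 0, 0],
], fingers=[45, 45, 45, 45], roll=[0, 0, 0, 0])

```text
time_s: 30.93
tool_pos: [0.4968, 0.356, 0.0309]
orientation: [3.141, 0.0, 1.571]
force: [-2.0, -1.9, 6.0]
width: 0.0577
```

Emit:
play_rows([
  [0, 0, 0],
  [0, 0, 0],
  [0, 0, 0],
  [0, 0, 0],
  [0, 0, 0],
  [0, 0, 0],
  [0, 0, 0],
  [0, 0, 0.5],
], fingers=[85, 85, 85, 85, 85, 85, 85, 85], roll=[0, 0, 0, 0, 0, 0, 0, 0])

```text
time_s: 31.6
tool_pos: [0.4963, 0.3554, 0.0344]
orientation: [-3.14, 0.001, 1.571]
force: [0.3, -0.5, -1.0]
width: 0.0776
```

Emit:
play_rows([
  [0, 0, 1],
  [0, 0, 2],
  [0, 0, 3],
  [0, 0, 3],
  [0, 0, 3],
  [0, 0, 2],
  [0, 0, 1],
  [0, 0, 0],
], fingers=[85, 85, 85, 85, 85, 85, 85, 85], roll=[0, 0, 0, 0, 0, 0, 0, 0])

```text
time_s: 32.27
tool_pos: [0.4976, 0.3571, 0.1883]
orientation: [3.138, -0.003, 1.571]
force: [1.0, 0.1, -0.1]
width: 0.0778
```

```bash
python3 - <<'E'
from h import *
T,P=snap('top','t4');S,P=snap('scene','s4');o=ctrl.observe();print(o['tool_pos'],o['force'],o['time_s'],o['width'])
cv2.imwrite('pics/s4c.png',np.vstack([cv2.resize(S[100:340,80:600],(780,360)),cv2.resize(T[200:350,60:580],(780,225))])[:,:,::-1])
I=T[:,:,::-1].copy();h=cv2.cvtColor(I,cv2.COLOR_BGR2HSV).astype(int);m=((h[...,0]>20)&(h[...,0]<35)&(h[...,1]>150)&(h[...,2]>90)).astype(np.uint8)
for c in cv2.findContours(m,0,1)[0]:
    if 300<cv2.contourArea(c)<2500:
        q=cv2.minAreaRect(c);print(np.round(q[0]),ray(P if 0 else ctrl.camera_params('top'),*q[0],.049))
E
```

```text
[0.49669757 0.35540186 0.18473426] [-0.4738875  -0.10226358 -0.36247937] 32.3667 0.0782048358301527
[386. 292.] [ 0.46285665 -0.13143776  0.049     ]
[506. 288.] [ 0.47124759 -0.35851944  0.049     ]
[608. 173.] [ 0.69470161 -0.55733158  0.049     ]
```

View pics/s4c.png

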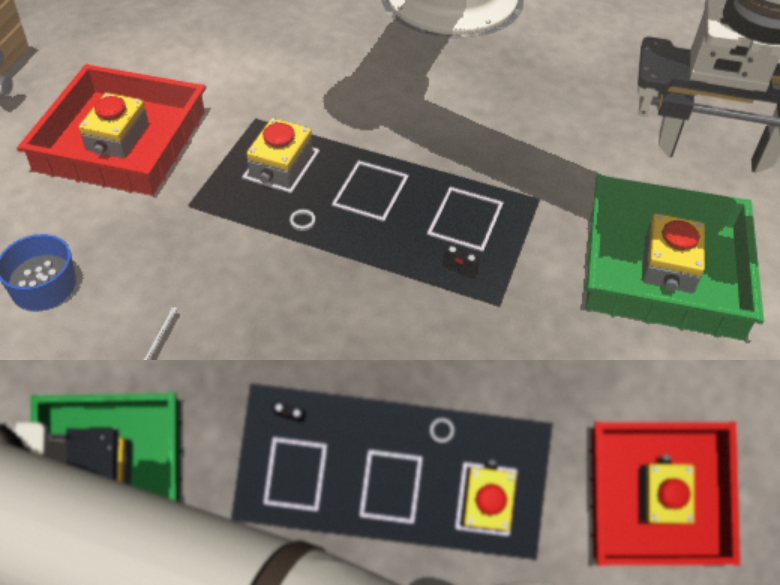

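The stiff station stands upright mid-green and the worn one mid-red. The good one hasn't moved in its nest: (0.4629,−0.1314) against (0.4628,−0.1316) at the start. The gripper is clear of everything.

```bash
python3 -c "
from workcell import ctrl
print(ctrl.close_job())"
```

```text
the job is handed in; nothing more can be done
None
```

I pressed all three heads in their nests, sorted the stations and handed the job in at about 32 s of the 72 s allowed. It reports no verdict.

| Nest | Peak force felt | Station | Where it is now |
|---|---|---|---|
| Left (+y) | about 3.4 N | worn | red tote |
| Middle | about 12 N | stiff | green tote |
| Right (−y) | about 7.3 N | good | left in its nest |

- **Clicks:** the resistance vanished on each head and all three look low in the pictures. I had no direct reading of head travel.
- **Placing:** both moved stations stand upright. The worn one is within about 3 mm of the red tote's centre by the top camera. The stiff one is about 2 mm from the green tote's centre by the release pose, because the arm hid it from the top camera.
- **Left in place:** the good station is within 1 mm of its starting place. The contact block and nut look undisturbed.
- **End state:** the gripper is open, well clear, with no force on it. No check failed; readings were noisy by about 1 N.

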